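Stroke the sample tube caps shut

TASK

Close the five red flip caps on the curved rack of sample tubes by running the fingertips lightly along the row, folding each cap down flat onto its tube one after the other, from the tube at the yellow-marked end to the last; keep the fingertips low over the row, within a hand's breadth, until the last cap is shut. Nothing is picked up: do not lift, tip or shove the rack, do not press hard, and leave the other things on the bench where they are.

Things in the scene. Friction and masses are not known exactly. Their poses are not given: they have to be found in the camera images.
- rack: blue curved rack with five white tubes fixed in it on an arc of radius 120 mm, loose on the bench, about 0.8 kg, 205 mm long; decks 44 mm wide, upper deck 43 mm above the bench. Origin: on the bench under the middle tube, z up; the arc's centre lies 120 mm away along the rack's -x; a yellow strip on the deck marks its +y end, where tube 1 stands.
- mouth1 (a point): centre of the mouth of the first (yellow-tab end) tube, on its rim plane, 62 mm above the bench. Tube outer diameter 26 mm. Neighbouring mouths lie 42 mm apart along the arc. The hinge of its cap lies at rim height 16 mm back from this point along the arc, towards the yellow-tab end.
- cap1 (a joint): red flip cap of the first (yellow-tab end) tube: disc 29 mm across, 4 mm thick, far edge 30.5 mm from the hinge. Rad: 0 = standing upright, 1.571 = flat shut (its top 66 mm above the bench). Folds along the row, away from the yellow end; stiff hinge, stays where left, about 0.4 N at its edge to fold; starts at 0 to 0.35.
- mouth2 (a point): centre of the mouth of the second tube, on its rim plane, 62 mm above the bench. Tube outer diameter 26 mm. Neighbouring mouths lie 42 mm apart along the arc. The hinge of its cap lies at rim height 16 mm back from this point along the arc, towards the yellow-tab end.
- cap2 (a joint): red flip cap of the second tube: disc 29 mm across, 4 mm thick, far edge 30.5 mm from the hinge. Rad: 0 = standing upright, 1.571 = flat shut (its top 66 mm above the bench). Folds along the row, away from the yellow end; stiff hinge, stays where left, about 0.4 N at its edge to fold; starts at 0 to 0.35.
- mouth3 (a point): centre of the mouth of the third (middle) tube, on its rim plane, 62 mm above the bench. Tube outer diameter 26 mm. Neighbouring mouths lie 42 mm apart along the arc. The hinge of its cap lies at rim height 16 mm back from this point along the arc, towards the yellow-tab end.
- cap3 (a joint): red flip cap of the third (middle) tube: disc 29 mm across, 4 mm thick, far edge 30.5 mm from the hinge. Rad: 0 = standing upright, 1.571 = flat shut (its top 66 mm above the bench). Folds along the row, away from the yellow end; stiff hinge, stays where left, about 0.4 N at its edge to fold; starts at 0 to 0.35.
- mouth4 (a point): centre of the mouth of the fourth tube, on its rim plane, 62 mm above the bench. Tube outer diameter 26 mm. Neighbouring mouths lie 42 mm apart along the arc. The hinge of its cap lies at rim height 16 mm back from this point along the arc, towards the yellow-tab end.
- cap4 (a joint): red flip cap of the fourth tube: disc 29 mm across, 4 mm thick, far edge 30.5 mm from the hinge. Rad: 0 = standing upright, 1.571 = flat shut (its top 66 mm above the bench). Folds along the row, away from the yellow end; stiff hinge, stays where left, about 0.4 N at its edge to fold; starts at 0 to 0.35.
- mouth5 (a point): centre of the mouth of the fifth (last) tube, on its rim plane, 62 mm above the bench. Tube outer diameter 26 mm. Neighbouring mouths lie 42 mm apart along the arc. The hinge of its cap lies at rim height 16 mm back from this point along the arc, towards the yellow-tab end.
- cap5 (a joint): red flip cap of the fifth (last) tube: disc 29 mm across, 4 mm thick, far edge 30.5 mm from the hinge. Rad: 0 = standing upright, 1.571 = flat shut (its top 66 mm above the bench). Folds along the row, away from the yellow end; stiff hinge, stays where left, about 0.4 N at its edge to fold; starts at 0 to 0.35.
- vial: bystander: loose small amber vial with black cap, 28 mm across, 55 mm tall, inside the rack's curve; origin under its centre
- stopper: bystander: loose green stopper, 32 mm across, 34 mm tall, just outside the rack's curve; origin under its centre
- amber: bystander: loose amber bottle, 72 mm across, 150 mm tall, left of the work; origin under its centre
- clear: bystander: loose greenish glass bottle with red cap, 72 mm across, 160 mm tall, right of the work; origin under its centre
- beaker: bystander: loose glass beaker, 70 mm across, 90 mm tall, right of the work; origin under its centre
- spatula: bystander: loose spatula lying on the bench left of the rack, about 0.27 m long; origin under the end of its 140 mm handle, blade along +x
Not all that is in view belongs to the job. Several things have the shape of the rack; the one meant has the colours described above.

How it is judged:
By the outcome, as a careful person would: the job done as asked, in the order asked, and still so for the second after the job is handed in, with the robot touching nothing.
It also fails if it takes over 38 s, if anything falls off the work surface, if the arm or the gripper's body presses on something with over 40 N, if the wrist force passes 120 N, or if a joint passes its speed limit or range.

ROBOT

A 6-joint arm with a two-finger parallel gripper is mounted at the origin on the work surface. World frame = base frame: x ahead of the robot, y to its left, z up, the work surface at z = 0. Lengths are in m, angles in rad, forces in N, time in s.
With the tool pointing down it reaches from about 0.35 to 0.975 m from the base axis. Payload 4.9 kg.
Tool frame: the origin (TCP) lies between the finger pads, 19 mm behind the fingertips; this is the grasp point; z points along the fingers, y is the line along which they close (so a half turn about z gives the same grasp; the last joint's range is limited). The gripper opens to 85 mm and grips with 20 to 120 N. Pads are 22 mm wide; open, the fingers measure 114 mm over their backs; the gripper's body (76 mm by 85 mm) begins 54 mm behind the grasp point. The pads swing forward as they close: fully open they stand 13 mm farther back than shut.
Start: joints at [-1.381, 0.053, 1.613, -0, 1.476, -0.119], TCP at [0.19, -0.595, 0.25] pointing down, gripper open.
Joint ranges: [-3.01, 3.01], [-1.01, 2.22], [0.06, 2.58], [-1.02, 4.17], [0.09, 2.62], [-3.14, 3.14]. Speed limits (rad/s): [2.57, 2.57, 3.14, 3.14, 3.14, 3.14].

INTERFACE

Orientations are given as a unit quaternion [w, x, y, z].
In Python, from plant import manip gives the robot as it stands.
- The arm moves only by the tool send_rows, never from a script. Its argument "increments" is a list of rows, each an object of numbers: "claw": the closure, from -1 (fully open) to 1 (shut); "dx", "dy", "dz": the shift along the tool's x, y, z in units of 0.5 m (1.0 is 0.5 m); "yaw": the turn about the tool's z in units of 1.5 rad (1.0 is 1.5 rad). A call has 1 to 20 rows; each row is the pose to reach, as a shift and turn from the pose commanded when the call began, along the tool's axes at that moment; what a row does not reach only later rows make up. A row lasts 1/8 s, in which the tool goes at most 62.5 mm and 10.7 degrees, less where a joint would pass 70% of its speed; a pose out of reach is approached as far as the arm can. A call with a number of a shift or a turn outside -1 to 1 is refused whole. A call with a gripper value outside its range is refused whole. The fingers move at their own pace and stop on an object; the grip force is fixed at half the most. Time passes only in rows, so rows that repeat a pose let the fingers close. It gives the time, the measured TCP pose, the force, the opening and the grip force at its end, in the units of the state.
- manip.state(): the state, without advancing time (a new reading comes with each control period).
- manip.grab_frame(name): name is "scene" or "top"; returns the picture (480x640x3 uint8, red, green, blue); there is no depth.
- manip.camera_params(name): a dict with "camera_matrix" (3x3 intrinsics, pixels), "k1" (the pictures are not rectified: a ray, as slopes to the right and down, at radius r is drawn at 1 + k1 r^2 times it, then the intrinsics apply), "extrinsics" (4x4, takes a point from world to camera coordinates). Camera axes: x right, y down, z forward; pixel columns grow to the right and rows downward; lengths in m; the calibration is good to about 2 mm. A picture is of the moment at which its call begins. camera_params takes no time and is no camera call.
- manip.job_done(): hands the job in; it is judged then, once.
The state is a dict: "time": time; "joint_pos": joint angles; "joint_vel": joint speeds; "joint_efforts": joint torques, N m; "tool_pos": TCP position; "tool_rot": TCP orientation; "contact_force": force on the tool from outside, world axes, zero at the start; "ft_torque": the same for the moment, N m; "gripper_width": opening from 0.0 (shut) to 1.0 (fully open); "grasp_force": force on a finger pad.
Only numpy, scipy, OpenCV 4.12 (cv2) and the standard library are available. Lean on these libraries where they do the work, as an engineer would, in place of code of your own. Each camera call takes 0.05 s, during which the arm holds its last target. There are 200 camera calls.

## Working session

There is one attempt and no reset: what is moved stays moved. The work goes in short steps, Python scripts to look and compute and a tool call to move; the robot and the scene stay as the last step left them, time stands still between calls to the robot, and variables do not carry over. Pictures are saved under pics/ and viewed, at most 10 in all, crops included, and the job is handed in when it is done.

Besides the shell and the picture viewer there is one more tool, called after "Request:" by a JSON object that holds its "method" and its "body", one argument or row to a line. send_rows: Moves the arm, as the interface text tells. Shifts and turns lie within -1 to 1; 1 stands for 0.5 m of shift or 1.5 rad of turn. Its arguments: {"type":"object","properties":{"increments":{"type":"array","items":{"type":"object","properties":{"claw":{"type":"number"},"dx":{"type":"number"},"dy":{"type":"number"},"dz":{"type":"number"},"yaw":{"type":"number"}}}}},"required":["increments"]}

```bash
mkdir -p pics; python3 - <<'E'
from plant import manip
import cv2,numpy as np
for n in("scene","top"):
    im=manip.grab_frame(n);cv2.imwrite(f"pics/{n}0.png",im[:,:,::-1]);p=manip.camera_params(n)
    print(n,{k:np.round(v,4).tolist() for k,v in p.items()})
s=manip.state();print(s["time"],s["tool_pos"],s["tool_rot"],s["contact_force"])
E
```

```text
scene {'camera_matrix': [[563.7463, 0.0, 319.6425], [0.0, 563.7463, 241.5871], [0.0, 0.0, 1.0]], 'k1': 0.0294, 'extrinsics': [[0.236, 0.9717, -0.0075, -0.0447], [0.5297, -0.1351, -0.8373, -0.1816], [-0.8147, 0.1936, -0.5467, 1.8593], [0.0, 0.0, 0.0, 1.0]]}
top {'camera_matrix': [[568.1914, 0.0, 323.7321], [0.0, 568.1914, 239.7815], [0.0, 0.0, 1.0]], 'k1': -0.0149, 'extrinsics': [[-0.001, -1.0, -0.0047, -0.0512], [-0.9925, 0.0016, -0.1219, 0.4586], [0.1219, 0.0045, -0.9925, 1.686], [0.0, 0.0, 0.0, 1.0]]}
0.1 [ 0.1898422  -0.59492803  0.24889769] [-9.11424443e-04  9.88102968e-01  1.53791067e-01 -4.32182586e-05] [-0.72744131 -0.22208261  0.31803858]
```

View pics/scene0.png

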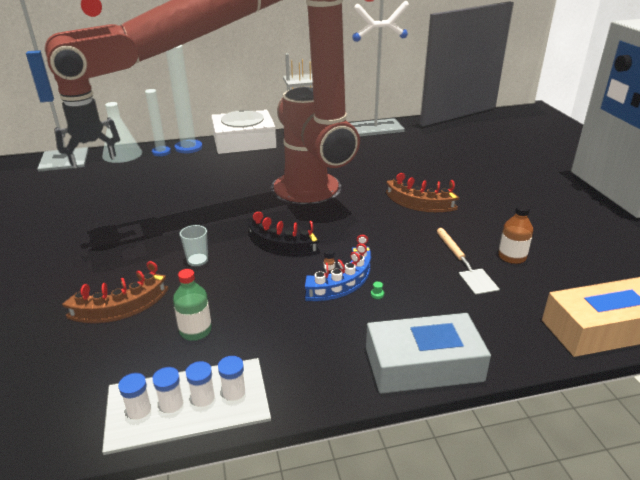

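View pics/top0.png

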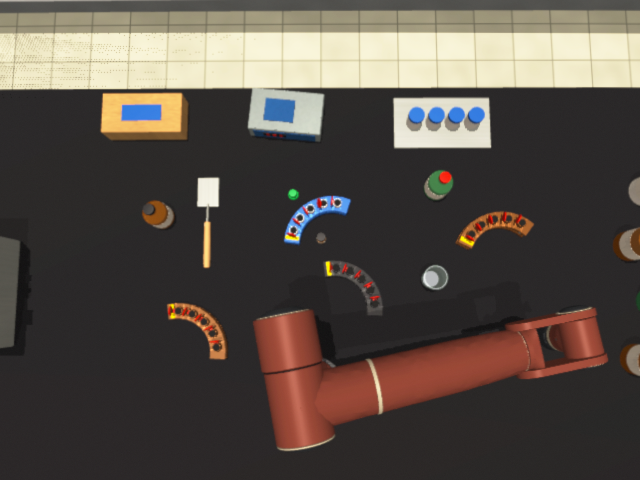

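Candidates in the top view are the blue rack (317,218), the black one (355,287), and two orange ones (497,225) and (200,328). Only the blue rack has the described blue body and white tubes, with its yellow strip at (292,239). The vial is at (321,238) and the stopper at (293,194). I'll confirm this in a crop.

```bash
python3 - <<'E'
import cv2,numpy as np
a=cv2.imread("pics/top0.png")[185:255,272:362];b=cv2.imread("pics/scene0.png")[228:304,295:393]
a=cv2.resize(a,(720,560)[:2],interpolation=cv2.INTER_CUBIC);cv2.imwrite("pics/c1.png",a)
b=cv2.resize(b,(784,600)[:2] if 0 else (774,600),interpolation=cv2.INTER_CUBIC);cv2.imwrite("pics/c2.png",b)
E
```

```text
(no output)
```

View pics/c1.png

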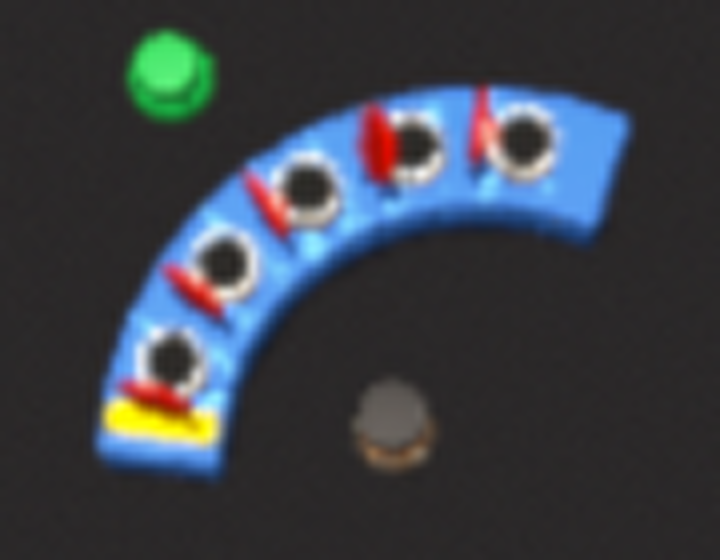

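View pics/c2.png

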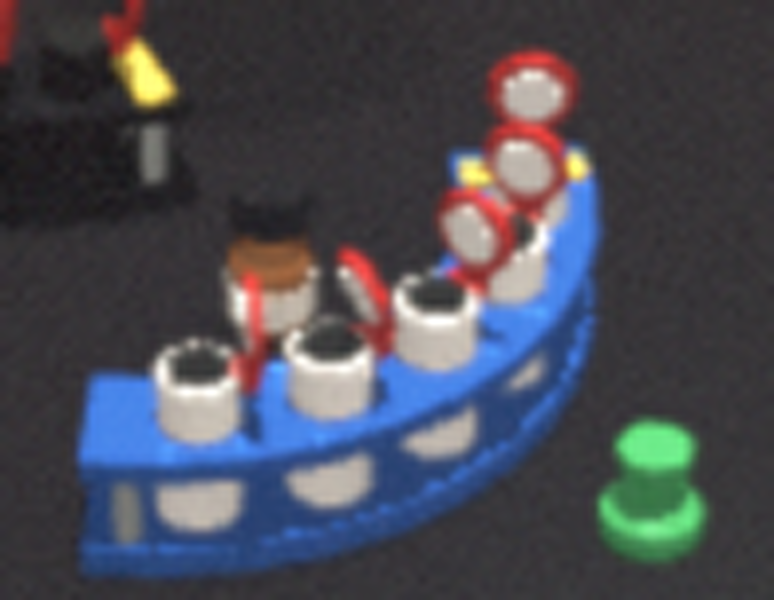

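The crops confirm it: a blue rack, five white tubes, and upright red caps. In the top crop, tube 1 is beside the yellow strip at (174,361) and tube 5 is at (522,140). Next I measure the mouths in both views.

```bash
cat >h.py <<'E'
import cv2,numpy as np
from scipy.optimize import least_squares
from plant import manip
def ray(n,px):
    p=manip.camera_params(n);K=np.array(p["camera_matrix"]);E=np.array(p["extrinsics"])
    q=np.array([(px[0]-K[0,2])/K[0,0],(px[1]-K[1,2])/K[1,1]]);u=q.copy()
    for _ in range(8):u=q/(1+p["k1"]*(u@u))
    R=E[:3,:3];return -R.T@E[:3,3],R.T@np.array([u[0],u[1],1.])
def plane(n,px,z):
    c,d=ray(n,px);return c+d*(z-c[2])/d[2]
def tri(pa,pb):
    A=np.zeros((3,3));b=np.zeros(3)
    for n,px in(("top",pa),("scene",pb)):
        c,d=ray(n,px);d/=np.linalg.norm(d);M=np.eye(3)-np.outer(d,d);A+=M;b+=M@c
    return np.linalg.solve(A,b)
def dark(f,x0,x1,y0,y1,amin,amax):
    im=cv2.imread(f)[y0:y1,x0:x1];im=cv2.resize(im,None,fx=8,fy=8,interpolation=cv2.INTER_CUBIC)
    m=(im.max(2)<110).astype(np.uint8);n,_,st,c=cv2.connectedComponentsWithStats(m)
    return [((c[i]+.5)/8-.5+[x0,y0],st[i,4]) for i in range(1,n) if amin<st[i,4]<amax]
def mouths(x,y,t,z=.062):
    k=np.array([2,1,0,-1,-2])*.042/.12
    l=np.c_[.12*np.cos(k)-.12,.12*np.sin(k)];R=np.array([[np.cos(t),-np.sin(t)],[np.sin(t),np.cos(t)]])
    return l@R.T+[x,y],t+k
E
python3 - <<'E'
from h import *
T=dark("pics/top0.png",272,362,185,255,500,4000);S=dark("pics/scene0.png",295,393,228,304,300,6000)
for a in T:print("T",a[0].round(2),a[1],plane("top",a[0],.062).round(4))
for a in S:print("S",a[0].round(2),a[1],plane("scene",a[0],.062).round(4))
t=[np.array(p)/8+[272,185]-.44 for p in[(174,361),(225,264),(308,188),(411,147),(522,140)]]
P=np.array([plane("top",p,.062)[:2] for p in t])
r=least_squares(lambda v:(mouths(*v)[0]-P).ravel(),[.59,-.1,.8]);print(r.x,(r.fun*1e3).round(1))
s=[np.array(p)/7.9+[295,228]-.44 for p in[(435,294),(330,338),(203,362)]]
for a,b in zip(t[2:],s):print("tri",tri(a,b).round(4))
for n,px in(("vial",(320.8,236.5)),("stopper",(293,193))):print(n,plane("top",px,.05).round(3))
E
```

```text
T [337.11 202.19] 1508 [ 0.5671 -0.092   0.062 ]
T [323.44 202.71] 1186 [ 0.5656 -0.0512  0.062 ]
T [310.04 208.01] 1446 [ 0.5497 -0.0113  0.062 ]
T [299.55 217.43] 1429 [0.5213 0.0198 0.062 ]
T [293.09 229.66] 1519 [0.4847 0.0388 0.062 ]
S [360.69 256.83] 389 [0.5193 0.0258 0.062 ]
S [329.08 271.61] 345 [ 0.5603 -0.0662  0.062 ]
[ 0.54945129 -0.0112734   0.57009739] [-0.6  0.4  0.2  0.1 -0.1  0.1  0.6 -0.1 -0.1 -0.5]
tri [ 0.549  -0.0115  0.0648]
tri [ 0.5643 -0.0495  0.0656]
tri [ 0.5669 -0.0904  0.0658]
vial [ 0.466 -0.043  0.05 ]
stopper [0.598 0.04  0.05 ]
```

The fit residual is under 0.6 mm. The triangulated rim is at 65 mm against 62 mm, which is within the pixel and calibration error. I'll push with the closed fingers, tool x along the row (half-width 11 mm). First I shut the claw and travel high, in two legs.

Request:
{"method": "send_rows", "body": {
  "increments": [
    {"claw": 1,"dx": 0.44,"dy": -0.53,"yaw": -0.95},
    {"claw": 1,"dx": 0.44,"dy": -0.53,"yaw": -0.95},
    {"claw": 1,"dx": 0.44,"dy": -0.53,"yaw": -0.95},
    {"claw": 1,"dx": 0.44,"dy": -0.53,"yaw": -0.95},
    {"claw": 1,"dx": 0.44,"dy": -0.53,"yaw": -0.95},
    {"claw": 1,"dx": 0.44,"dy": -0.53,"yaw": -0.95},
    {"claw": 1,"dx": 0.44,"dy": -0.53,"yaw": -0.95},
    {"claw": 1,"dx": 0.44,"dy": -0.53,"yaw": -0.95}
  ]
}}

```text
invalid input
```

```bash
cat >plan.py <<'E'
from h import *
V=(.54945,-.01127,.5701)
def goal(i,sl,h):   # cap i, lead-face arc position from its hinge (mm), tip height over hinge (mm)
    C=np.array(V[:2])-.12*np.array([np.cos(V[2]),np.sin(V[2])])
    f=V[2]+(3-i)*.35+(16-(sl-11))/120
    return np.r_[C+.12*np.array([np.cos(f),np.sin(f)]),.062+h/1e3+.019],f+np.pi/2
def rows(keys,base=None):
    s=manip.state();w,x,y,z=s["tool_rot"];p=np.array(s["tool_pos"]);psi=2*np.arctan2(y,x)
    if base is not None:p,psi=base   # commanded pose
    X=np.array([np.cos(psi),np.sin(psi)]);Y=np.array([X[1],-X[0]])
    print(s["time"],p.round(4),psi.round(3),np.round(s["contact_force"],2),s["gripper_width"])
    for k in keys:
        g,a=goal(*k);d=g-p;e=(a-psi+np.pi)%(2*np.pi)-np.pi
        print(k,"dx %.4f dy %.4f dz %.4f yaw %.3f"%(d[:2]@X/.5,d[:2]@Y/.5,-d[2]/.5,-e/1.5))
E
python3 -c "
from plan import *
rows([(1,-12,22)])"
```

```text
0.1 [ 0.1898 -0.5949  0.2489] 0.309 [-0.73 -0.22  0.32] 0.999209997412257
(1, -12, 22) dx 0.8755 dy -1.0619 dz 0.2918 yaw -1.905
```

The call was refused, probably because `dz` was missing. I'll give all the fields.

Request:
{"method": "send_rows", "body": {
  "increments": [
    {"claw": 1,"dx": 0.44,"dy": -0.53,"dz": 0,"yaw": -0.95},
    {"claw": 1,"dx": 0.44,"dy": -0.53,"dz": 0,"yaw": -0.95},
    {"claw": 1,"dx": 0.44,"dy": -0.53,"dz": 0,"yaw": -0.95},
    {"claw": 1,"dx": 0.44,"dy": -0.53,"dz": 0,"yaw": -0.95},
    {"claw": 1,"dx": 0.44,"dy": -0.53,"dz": 0,"yaw": -0.95},
    {"claw": 1,"dx": 0.44,"dy": -0.53,"dz": 0,"yaw": -0.95},
    {"claw": 1,"dx": 0.44,"dy": -0.53,"dz": 0,"yaw": -0.95},
    {"claw": 1,"dx": 0.44,"dy": -0.53,"dz": 0,"yaw": -0.95}
  ]
}}

```text
time: 1.1
tool_pos: [0.3191, -0.2753, 0.2496]
tool_rot: [-0.0, 0.645, 0.764, 0.0]
contact_force: [-0.5, -0.1, 0.7]
gripper_width: 0.002
grasp_force: 0.0
```

```bash
python3 -c "
from plan import *
rows([(1,-12,100),(1,-12,22)])"
```

```text
1.1 [ 0.3191 -0.2753  0.2496] 1.739 [-0.47 -0.05  0.67] 0.0023609387255432482
(1, -12, 100) dx 0.5870 dy 0.3563 dz 0.1372 yaw -0.951
(1, -12, 22) dx 0.5870 dy 0.3563 dz 0.2932 yaw -0.951
```

Request:
{"method": "send_rows", "body": {
  "increments": [
    {"claw": 1,"dx": 0.587,"dy": 0.356,"dz": 0,"yaw": -0.95},
    {"claw": 1,"dx": 0.587,"dy": 0.356,"dz": 0,"yaw": -0.95},
    {"claw": 1,"dx": 0.587,"dy": 0.356,"dz": 0,"yaw": -0.95},
    {"claw": 1,"dx": 0.587,"dy": 0.356,"dz": 0,"yaw": -0.95},
    {"claw": 1,"dx": 0.587,"dy": 0.356,"dz": 0.05,"yaw": -0.95},
    {"claw": 1,"dx": 0.587,"dy": 0.356,"dz": 0.1,"yaw": -0.95},
    {"claw": 1,"dx": 0.587,"dy": 0.356,"dz": 0.13,"yaw": -0.95},
    {"claw": 1,"dx": 0.587,"dy": 0.356,"dz": 0.13,"yaw": -0.95},
    {"claw": 1,"dx": 0.587,"dy": 0.356,"dz": 0.18,"yaw": -0.95},
    {"claw": 1,"dx": 0.587,"dy": 0.356,"dz": 0.23,"yaw": -0.95},
    {"claw": 1,"dx": 0.587,"dy": 0.356,"dz": 0.26,"yaw": -0.95},
    {"claw": 1,"dx": 0.587,"dy": 0.356,"dz": 0.26,"yaw": -0.95},
    {"claw": 1,"dx": 0.587,"dy": 0.356,"dz": 0.26,"yaw": -0.95}
  ]
}}

```text
time: 2.72
tool_pos: [0.4476, 0.0423, 0.1209]
tool_rot: [0.001, -0.009, 1.0, -0.0]
contact_force: [0.2, 0.4, -0.0]
gripper_width: 0.003
grasp_force: 0.0
```

```bash
python3 -c "
from plan import *
im=manip.grab_frame('scene');a=im[195:304,270:410];cv2.imwrite('pics/s1.png',cv2.resize(a,None,fx=5.5,fy=5.5,interpolation=cv2.INTER_CUBIC)[:,:,::-1])
rows([(1,-13,22),(1,-7,22),(1,-2,22),(1,4,21),(1,10,20),(1,15,17.5),(1,20,14),(1,23,11.5),(1,26,9),(1,28,7),(1,29,6),(1,29,5)])"
```

```text
2.775 [0.4478 0.0423 0.1212] 3.159 [-0.66 -0.03  0.56] -0.0011861480820221744
(1, -13, 22) dx 0.0065 dy 0.0032 dz 0.0363 yaw -0.010
(1, -7, 22) dx -0.0055 dy 0.0031 dz 0.0363 yaw 0.023
(1, -2, 22) dx -0.0154 dy 0.0026 dz 0.0363 yaw 0.051
(1, 4, 21) dx -0.0274 dy 0.0014 dz 0.0383 yaw 0.084
(1, 10, 20) dx -0.0392 dy -0.0004 dz 0.0403 yaw 0.117
(1, 15, 17.5) dx -0.0491 dy -0.0024 dz 0.0453 yaw 0.145
(1, 20, 14) dx -0.0588 dy -0.0048 dz 0.0523 yaw 0.173
(1, 23, 11.5) dx -0.0645 dy -0.0064 dz 0.0573 yaw 0.190
(1, 26, 9) dx -0.0703 dy -0.0081 dz 0.0623 yaw 0.206
(1, 28, 7) dx -0.0741 dy -0.0094 dz 0.0663 yaw 0.217
(1, 29, 6) dx -0.0760 dy -0.0100 dz 0.0683 yaw 0.223
(1, 29, 5) dx -0.0760 dy -0.0100 dz 0.0703 yaw 0.223
```

View pics/s1.png

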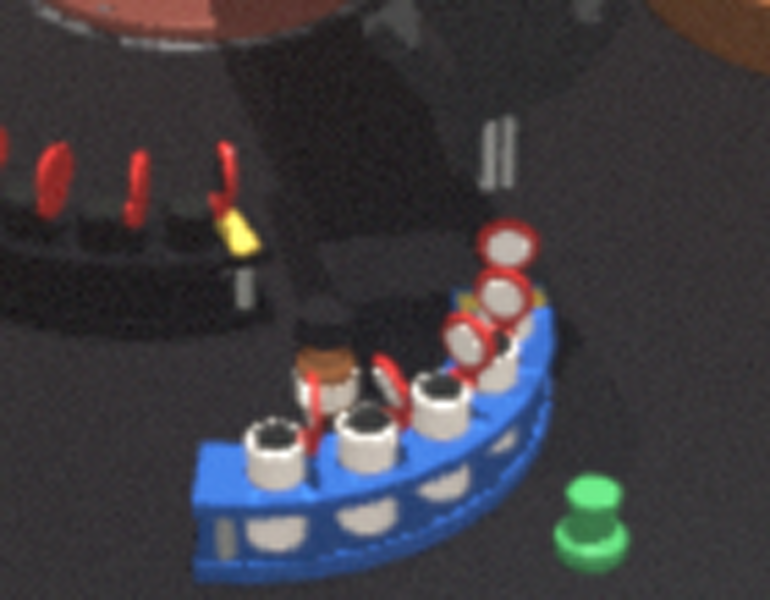

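The fingertips, grey pads at (497,150), stand just behind cap 1 (505,245), and the rack has not moved. Now I fold cap 1, stopping about 1 mm short of flat to check the height.

Request:
{"method": "send_rows", "body": {
  "increments": [
    {"claw": 1,"dx": 0.006,"dy": 0.003,"dz": 0.036,"yaw": -0.01},
    {"claw": 1,"dx": -0.005,"dy": 0.003,"dz": 0.036,"yaw": 0.02},
    {"claw": 1,"dx": -0.015,"dy": 0.003,"dz": 0.036,"yaw": 0.05},
    {"claw": 1,"dx": -0.027,"dy": 0.001,"dz": 0.038,"yaw": 0.08},
    {"claw": 1,"dx": -0.039,"dy": 0,"dz": 0.04,"yaw": 0.12},
    {"claw": 1,"dx": -0.049,"dy": -0.002,"dz": 0.045,"yaw": 0.145},
    {"claw": 1,"dx": -0.059,"dy": -0.005,"dz": 0.052,"yaw": 0.17},
    {"claw": 1,"dx": -0.065,"dy": -0.006,"dz": 0.057,"yaw": 0.19},
    {"claw": 1,"dx": -0.07,"dy": -0.008,"dz": 0.062,"yaw": 0.205},
    {"claw": 1,"dx": -0.074,"dy": -0.009,"dz": 0.066,"yaw": 0.217},
    {"claw": 1,"dx": -0.076,"dy": -0.01,"dz": 0.068,"yaw": 0.223},
    {"claw": 1,"dx": -0.076,"dy": -0.01,"dz": 0.07,"yaw": 0.223},
    {"claw": 1,"dx": -0.076,"dy": -0.01,"dz": 0.07,"yaw": 0.223}
  ]
}}

```text
time: 4.4
tool_pos: [0.4851, 0.0381, 0.085]
tool_rot: [0.0, 0.158, 0.987, 0.0]
contact_force: [0.2, 1.1, 0.2]
gripper_width: -0.001
grasp_force: 0.0
```

```bash
python3 -c "
from plan import *
im=manip.grab_frame('scene');a=im[195:304,270:410];cv2.imwrite('pics/s2.png',cv2.resize(a,None,fx=5.5,fy=5.5,interpolation=cv2.INTER_CUBIC)[:,:,::-1])
rows([(1,29,4)]); z=[manip.state()['tool_pos'][2] for _ in range(5)];print(z)"
```

```text
4.45 [0.485  0.0381 0.085 ] 2.824 [-0.43  0.35  0.14] -0.0008195142441793001
(1, 29, 4) dx -0.0016 dy 0.0004 dz 0.0000 yaw 0.000
[np.float64(0.08501032288961999), np.float64(0.08501032288961999), np.float64(0.08501032288961999), np.float64(0.08501032288961999), np.float64(0.08501032288961999)]
```

View pics/s2.png

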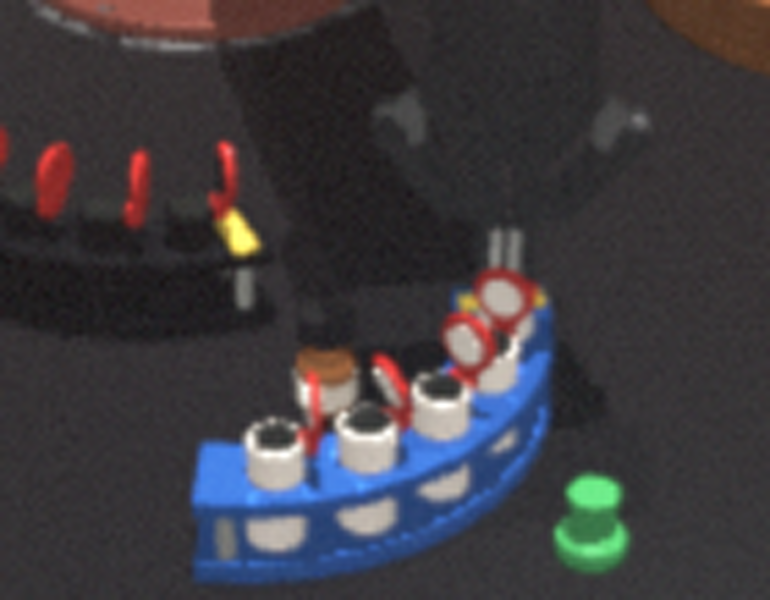

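Cap 1 is folded under the fingers, caps 2–5 still stand, and the rack is unmoved. There is no vertical force yet, so I press down in small steps to find flat.

Request:
{"method": "send_rows", "body": {
  "increments": [
    {"claw": 1,"dx": 0,"dy": 0,"dz": 0.001,"yaw": 0},
    {"claw": 1,"dx": 0,"dy": 0,"dz": 0.001,"yaw": 0}
  ]
}}

```text
time: 4.7
tool_pos: [0.4851, 0.0381, 0.0847]
tool_rot: [0.0, 0.158, 0.987, -0.0]
contact_force: [-0.8, 0.5, 1.3]
gripper_width: 0.0
grasp_force: 0.9
```

Request:
{"method": "send_rows", "body": {
  "increments": [
    {"claw": 1,"dx": 0,"dy": 0,"dz": 0.001,"yaw": 0},
    {"claw": 1,"dx": 0,"dy": 0,"dz": 0.001,"yaw": 0}
  ]
}}

```text
time: 4.95
tool_pos: [0.4852, 0.0381, 0.0847]
tool_rot: [-0.0, 0.158, 0.987, -0.0]
contact_force: [-2.8, -0.1, 5.0]
gripper_width: 0.0
grasp_force: 2.7
```

Contact is at TCP z 0.0847 with 5 N, so the cap is flat. I'll end the remaining presses at a commanded z of about 0.0843. Next is cap 2.

```bash
cat >>plan.py <<'E'
def stroke(i,zc):
    s=manip.state();w,x,y,z=s["tool_rot"];p=np.array(s["tool_pos"]);p[2]=zc
    rows([(i,-13,10),(i,-13,22),(i,-7,22),(i,-2,22),(i,4,21),(i,10,20),(i,15,17.5),(i,20,14),(i,23,11.5),(i,26,9),(i,28,7),(i,29,5),(i,29,4),(i,29,3.3)],(p,2*np.arctan2(y,x)))
E
python3 -c "
from plan import *
stroke(2,.084)"
```

```text
4.95 [0.4852 0.0381 0.084 ] 2.824 [-2.78 -0.09  4.98] 0.00020210949763667827
(2, -13, 10) dx -0.0014 dy 0.0002 dz -0.0140 yaw 0.000
(2, -13, 22) dx -0.0014 dy 0.0002 dz -0.0380 yaw 0.000
(2, -7, 22) dx -0.0134 dy -0.0001 dz -0.0380 yaw 0.033
(2, -2, 22) dx -0.0234 dy -0.0008 dz -0.0380 yaw 0.061
(2, 4, 21) dx -0.0353 dy -0.0022 dz -0.0360 yaw 0.095
(2, 10, 20) dx -0.0471 dy -0.0042 dz -0.0340 yaw 0.128
(2, 15, 17.5) dx -0.0569 dy -0.0063 dz -0.0290 yaw 0.156
(2, 20, 14) dx -0.0666 dy -0.0088 dz -0.0220 yaw 0.183
(2, 23, 11.5) dx -0.0723 dy -0.0105 dz -0.0170 yaw 0.200
(2, 26, 9) dx -0.0780 dy -0.0123 dz -0.0120 yaw 0.217
(2, 28, 7) dx -0.0818 dy -0.0136 dz -0.0080 yaw 0.228
(2, 29, 5) dx -0.0837 dy -0.0143 dz -0.0040 yaw 0.233
(2, 29, 4) dx -0.0837 dy -0.0143 dz -0.0020 yaw 0.233
(2, 29, 3.3) dx -0.0837 dy -0.0143 dz -0.0006 yaw 0.233
```

Request:
{"method": "send_rows", "body": {
  "increments": [
    {"claw": 1,"dx": 0,"dy": 0,"dz": -0.014,"yaw": 0},
    {"claw": 1,"dx": 0,"dy": 0,"dz": -0.038,"yaw": 0},
    {"claw": 1,"dx": 0,"dy": 0,"dz": -0.038,"yaw": 0},
    {"claw": 1,"dx": -0.013,"dy": 0,"dz": -0.038,"yaw": 0.033},
    {"claw": 1,"dx": -0.023,"dy": -0.001,"dz": -0.038,"yaw": 0.06},
    {"claw": 1,"dx": -0.035,"dy": -0.002,"dz": -0.036,"yaw": 0.095},
    {"claw": 1,"dx": -0.047,"dy": -0.004,"dz": -0.034,"yaw": 0.128},
    {"claw": 1,"dx": -0.057,"dy": -0.006,"dz": -0.029,"yaw": 0.156},
    {"claw": 1,"dx": -0.067,"dy": -0.009,"dz": -0.022,"yaw": 0.183},
    {"claw": 1,"dx": -0.072,"dy": -0.01,"dz": -0.017,"yaw": 0.2},
    {"claw": 1,"dx": -0.078,"dy": -0.012,"dz": -0.012,"yaw": 0.217},
    {"claw": 1,"dx": -0.082,"dy": -0.014,"dz": -0.008,"yaw": 0.228},
    {"claw": 1,"dx": -0.084,"dy": -0.014,"dz": -0.004,"yaw": 0.233},
    {"claw": 1,"dx": -0.084,"dy": -0.014,"dz": -0.002,"yaw": 0.233},
    {"claw": 1,"dx": -0.084,"dy": -0.014,"dz": -0.0005,"yaw": 0.233},
    {"claw": 1,"dx": -0.084,"dy": -0.014,"dz": -0.0005,"yaw": 0.233}
  ]
}}

```text
time: 6.95
tool_pos: [0.5229, 0.0183, 0.0847]
tool_rot: [0.0, 0.327, 0.945, -0.0]
contact_force: [-1.9, -1.2, 3.9]
gripper_width: 0.001
grasp_force: 1.7
```

```bash
python3 -c "
from plan import *
im=manip.grab_frame('scene');a=im[195:304,270:410];cv2.imwrite('pics/s3.png',cv2.resize(a,None,fx=5.5,fy=5.5,interpolation=cv2.INTER_CUBIC)[:,:,::-1])
stroke(3,.08425)"
```

```text
7.0 [0.5229 0.0183 0.0842] 2.475 [-2.34  0.49  4.04] 0.0016210737519039805
(3, -13, 10) dx 0.0002 dy -0.0004 dz -0.0135 yaw 0.000
(3, -13, 22) dx 0.0002 dy -0.0004 dz -0.0375 yaw 0.000
(3, -7, 22) dx -0.0118 dy -0.0007 dz -0.0375 yaw 0.034
(3, -2, 22) dx -0.0217 dy -0.0014 dz -0.0375 yaw 0.062
(3, 4, 21) dx -0.0336 dy -0.0028 dz -0.0355 yaw 0.095
(3, 10, 20) dx -0.0455 dy -0.0048 dz -0.0335 yaw 0.128
(3, 15, 17.5) dx -0.0552 dy -0.0069 dz -0.0285 yaw 0.156
(3, 20, 14) dx -0.0649 dy -0.0094 dz -0.0215 yaw 0.184
(3, 23, 11.5) dx -0.0707 dy -0.0111 dz -0.0165 yaw 0.200
(3, 26, 9) dx -0.0764 dy -0.0130 dz -0.0115 yaw 0.217
(3, 28, 7) dx -0.0802 dy -0.0143 dz -0.0075 yaw 0.228
(3, 29, 5) dx -0.0820 dy -0.0150 dz -0.0035 yaw 0.234
(3, 29, 4) dx -0.0820 dy -0.0150 dz -0.0015 yaw 0.234
(3, 29, 3.3) dx -0.0820 dy -0.0150 dz -0.0001 yaw 0.234
```

View pics/s3.png

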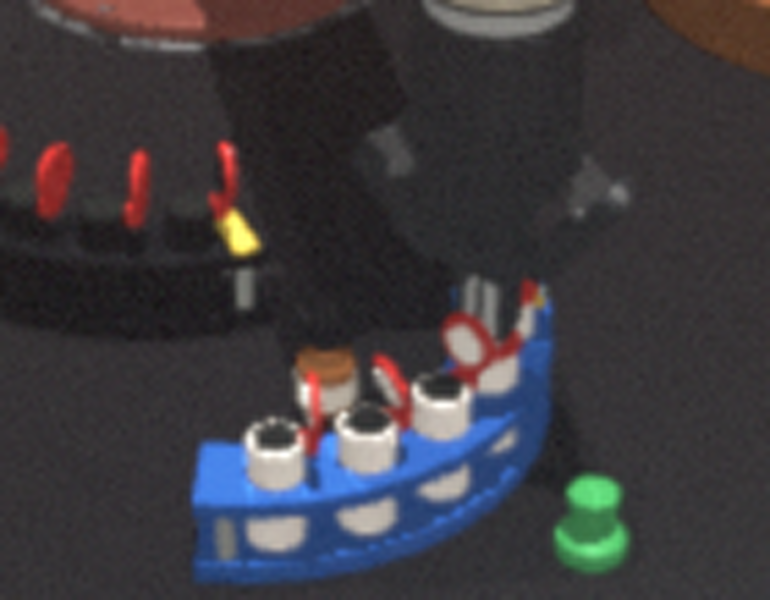

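Cap 2 is shut under the fingers with about 4 N, cap 1 is flat at (530,292), and the rack is unmoved. Next is cap 3.

Request:
{"method": "send_rows", "body": {
  "increments": [
    {"claw": 1,"dx": 0,"dy": 0,"dz": -0.014,"yaw": 0},
    {"claw": 1,"dx": 0,"dy": 0,"dz": -0.038,"yaw": 0},
    {"claw": 1,"dx": 0,"dy": 0,"dz": -0.038,"yaw": 0},
    {"claw": 1,"dx": -0.012,"dy": 0,"dz": -0.038,"yaw": 0.033},
    {"claw": 1,"dx": -0.022,"dy": -0.001,"dz": -0.038,"yaw": 0.06},
    {"claw": 1,"dx": -0.034,"dy": -0.003,"dz": -0.036,"yaw": 0.095},
    {"claw": 1,"dx": -0.045,"dy": -0.005,"dz": -0.034,"yaw": 0.128},
    {"claw": 1,"dx": -0.055,"dy": -0.007,"dz": -0.029,"yaw": 0.156},
    {"claw": 1,"dx": -0.065,"dy": -0.009,"dz": -0.022,"yaw": 0.183},
    {"claw": 1,"dx": -0.071,"dy": -0.011,"dz": -0.017,"yaw": 0.2},
    {"claw": 1,"dx": -0.076,"dy": -0.013,"dz": -0.012,"yaw": 0.217},
    {"claw": 1,"dx": -0.08,"dy": -0.014,"dz": -0.008,"yaw": 0.228},
    {"claw": 1,"dx": -0.082,"dy": -0.015,"dz": -0.004,"yaw": 0.233},
    {"claw": 1,"dx": -0.082,"dy": -0.015,"dz": -0.002,"yaw": 0.233},
    {"claw": 1,"dx": -0.082,"dy": -0.015,"dz": 0,"yaw": 0.233},
    {"claw": 1,"dx": -0.082,"dy": -0.015,"dz": 0,"yaw": 0.233}
  ]
}}

```text
time: 9.0
tool_pos: [0.5505, -0.013, 0.0847]
tool_rot: [0.0, 0.486, 0.874, -0.0]
contact_force: [-1.4, -1.1, 3.0]
gripper_width: -0.002
grasp_force: 1.7
```

```bash
python3 -c "
from plan import *
stroke(4,.08425)"
```

```text
9.0 [ 0.5505 -0.013   0.0842] 2.125 [-1.39 -1.11  2.98] -0.001959698470666399
(4, -13, 10) dx -0.0000 dy 0.0001 dz -0.0135 yaw 0.001
(4, -13, 22) dx -0.0000 dy 0.0001 dz -0.0375 yaw 0.001
(4, -7, 22) dx -0.0120 dy -0.0002 dz -0.0375 yaw 0.034
(4, -2, 22) dx -0.0220 dy -0.0010 dz -0.0375 yaw 0.062
(4, 4, 21) dx -0.0339 dy -0.0024 dz -0.0355 yaw 0.095
(4, 10, 20) dx -0.0457 dy -0.0044 dz -0.0335 yaw 0.129
(4, 15, 17.5) dx -0.0555 dy -0.0065 dz -0.0285 yaw 0.156
(4, 20, 14) dx -0.0652 dy -0.0090 dz -0.0215 yaw 0.184
(4, 23, 11.5) dx -0.0709 dy -0.0107 dz -0.0165 yaw 0.201
(4, 26, 9) dx -0.0766 dy -0.0126 dz -0.0115 yaw 0.217
(4, 28, 7) dx -0.0804 dy -0.0139 dz -0.0075 yaw 0.229
(4, 29, 5) dx -0.0823 dy -0.0146 dz -0.0035 yaw 0.234
(4, 29, 4) dx -0.0823 dy -0.0146 dz -0.0015 yaw 0.234
(4, 29, 3.3) dx -0.0823 dy -0.0146 dz -0.0001 yaw 0.234
```

Request:
{"method": "send_rows", "body": {
  "increments": [
    {"claw": 1,"dx": 0,"dy": 0,"dz": -0.014,"yaw": 0},
    {"claw": 1,"dx": 0,"dy": 0,"dz": -0.038,"yaw": 0},
    {"claw": 1,"dx": 0,"dy": 0,"dz": -0.038,"yaw": 0},
    {"claw": 1,"dx": -0.012,"dy": 0,"dz": -0.038,"yaw": 0.033},
    {"claw": 1,"dx": -0.022,"dy": -0.001,"dz": -0.038,"yaw": 0.06},
    {"claw": 1,"dx": -0.034,"dy": -0.002,"dz": -0.036,"yaw": 0.095},
    {"claw": 1,"dx": -0.046,"dy": -0.004,"dz": -0.034,"yaw": 0.128},
    {"claw": 1,"dx": -0.055,"dy": -0.006,"dz": -0.029,"yaw": 0.156},
    {"claw": 1,"dx": -0.065,"dy": -0.009,"dz": -0.022,"yaw": 0.183},
    {"claw": 1,"dx": -0.071,"dy": -0.011,"dz": -0.017,"yaw": 0.2},
    {"claw": 1,"dx": -0.077,"dy": -0.013,"dz": -0.012,"yaw": 0.217},
    {"claw": 1,"dx": -0.08,"dy": -0.014,"dz": -0.008,"yaw": 0.228},
    {"claw": 1,"dx": -0.082,"dy": -0.015,"dz": -0.004,"yaw": 0.234},
    {"claw": 1,"dx": -0.082,"dy": -0.015,"dz": -0.002,"yaw": 0.234},
    {"claw": 1,"dx": -0.082,"dy": -0.015,"dz": 0,"yaw": 0.234},
    {"claw": 1,"dx": -0.082,"dy": -0.015,"dz": 0,"yaw": 0.234}
  ]
}}

```text
time: 11.0
tool_pos: [0.5657, -0.0518, 0.0847]
tool_rot: [0.0, 0.632, 0.775, -0.0]
contact_force: [-1.2, 0.6, 4.5]
gripper_width: 0.001
grasp_force: 1.8
```

```bash
python3 -c "
from plan import *
im=manip.grab_frame('scene');a=im[195:304,270:410];cv2.imwrite('pics/s4.png',cv2.resize(a,None,fx=5.5,fy=5.5,interpolation=cv2.INTER_CUBIC)[:,:,::-1])
stroke(5,.08425)"
```

```text
11.05 [ 0.5657 -0.0518  0.0842] 1.774 [-0.86 -0.04  3.86] 0.001738401333883682
(5, -13, 10) dx -0.0001 dy 0.0005 dz -0.0135 yaw 0.000
(5, -13, 22) dx -0.0001 dy 0.0005 dz -0.0375 yaw 0.000
(5, -7, 22) dx -0.0121 dy 0.0002 dz -0.0375 yaw 0.033
(5, -2, 22) dx -0.0221 dy -0.0005 dz -0.0375 yaw 0.061
(5, 4, 21) dx -0.0340 dy -0.0019 dz -0.0355 yaw 0.095
(5, 10, 20) dx -0.0458 dy -0.0039 dz -0.0335 yaw 0.128
(5, 15, 17.5) dx -0.0556 dy -0.0060 dz -0.0285 yaw 0.156
(5, 20, 14) dx -0.0653 dy -0.0085 dz -0.0215 yaw 0.183
(5, 23, 11.5) dx -0.0710 dy -0.0102 dz -0.0165 yaw 0.200
(5, 26, 9) dx -0.0767 dy -0.0121 dz -0.0115 yaw 0.217
(5, 28, 7) dx -0.0805 dy -0.0134 dz -0.0075 yaw 0.228
(5, 29, 5) dx -0.0824 dy -0.0141 dz -0.0035 yaw 0.233
(5, 29, 4) dx -0.0824 dy -0.0141 dz -0.0015 yaw 0.233
(5, 29, 3.3) dx -0.0824 dy -0.0141 dz -0.0001 yaw 0.233
```

View pics/s4.png

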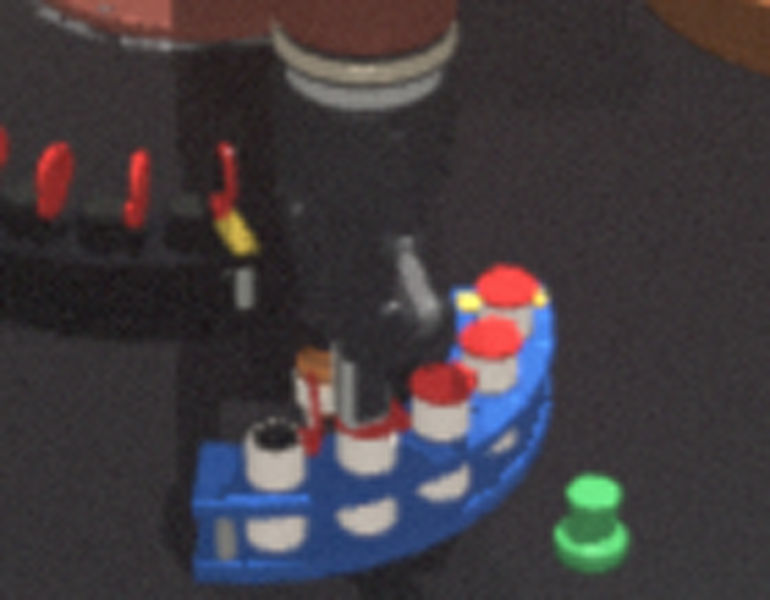

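Caps 1–3 lie flat at (505,287), (490,338) and (440,383). Cap 4 is under the fingers, cap 5 stands at (313,412), and the rack is unmoved. Next is cap 5.

Request:
{"method": "send_rows", "body": {
  "increments": [
    {"claw": 1,"dx": 0,"dy": 0,"dz": -0.014,"yaw": 0},
    {"claw": 1,"dx": 0,"dy": 0,"dz": -0.038,"yaw": 0},
    {"claw": 1,"dx": 0,"dy": 0,"dz": -0.038,"yaw": 0},
    {"claw": 1,"dx": -0.012,"dy": 0,"dz": -0.038,"yaw": 0.033},
    {"claw": 1,"dx": -0.022,"dy": 0,"dz": -0.038,"yaw": 0.06},
    {"claw": 1,"dx": -0.034,"dy": -0.002,"dz": -0.036,"yaw": 0.095},
    {"claw": 1,"dx": -0.046,"dy": -0.004,"dz": -0.034,"yaw": 0.128},
    {"claw": 1,"dx": -0.055,"dy": -0.006,"dz": -0.029,"yaw": 0.156},
    {"claw": 1,"dx": -0.065,"dy": -0.009,"dz": -0.022,"yaw": 0.183},
    {"claw": 1,"dx": -0.071,"dy": -0.01,"dz": -0.017,"yaw": 0.2},
    {"claw": 1,"dx": -0.077,"dy": -0.012,"dz": -0.012,"yaw": 0.217},
    {"claw": 1,"dx": -0.08,"dy": -0.013,"dz": -0.008,"yaw": 0.228},
    {"claw": 1,"dx": -0.082,"dy": -0.014,"dz": -0.004,"yaw": 0.233},
    {"claw": 1,"dx": -0.082,"dy": -0.014,"dz": -0.002,"yaw": 0.233},
    {"claw": 1,"dx": -0.082,"dy": -0.014,"dz": 0,"yaw": 0.233},
    {"claw": 1,"dx": -0.082,"dy": -0.014,"dz": 0,"yaw": 0.233}
  ]
}}

```text
time: 13.05
tool_pos: [0.5671, -0.0934, 0.0847]
tool_rot: [0.0, 0.757, 0.654, -0.0]
contact_force: [-1.6, -0.6, 4.4]
gripper_width: -0.002
grasp_force: 1.8
```

Request:
{"method": "send_rows", "body": {
  "increments": [
    {"claw": 1,"dx": 0,"dy": 0,"dz": -0.02,"yaw": 0},
    {"claw": 1,"dx": 0,"dy": 0,"dz": -0.1,"yaw": 0},
    {"claw": 1,"dx": 0,"dy": 0,"dz": -0.2,"yaw": 0},
    {"claw": 1,"dx": 0,"dy": 0,"dz": -0.3,"yaw": 0},
    {"claw": 1,"dx": 0,"dy": 0,"dz": -0.3,"yaw": 0},
    {"claw": 1,"dx": 0,"dy": 0,"dz": -0.3,"yaw": 0}
  ]
}}

```text
time: 13.8
tool_pos: [0.5669, -0.0932, 0.2342]
tool_rot: [0.0, 0.757, 0.654, 0.0]
contact_force: [-0.1, 0.9, -1.1]
gripper_width: 0.003
grasp_force: 0.0
```

```bash
python3 -c "
from plan import *
im=manip.grab_frame('scene');a=im[195:304,270:410];cv2.imwrite('pics/s5.png',cv2.resize(a,None,fx=5.5,fy=5.5,interpolation=cv2.INTER_CUBIC)[:,:,::-1])
rows([])"
```

```text
13.85 [ 0.5663 -0.0931  0.2329] 1.425 [-0.28  0.14 -0.14] -0.0001669421702838897
```

View pics/s5.png

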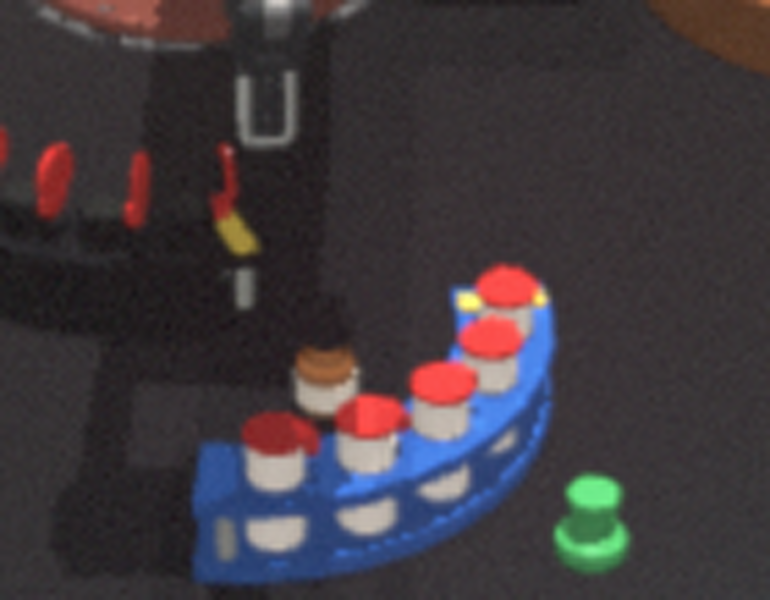

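All five caps lie flat, the rack, vial and stopper have not moved, and the arm is clear. Handing in.

```bash
python3 -c "
from plant import manip
print(manip.job_done())"
```

```text
the job is handed in; nothing more can be done
None
```

All five red caps were folded flat in order from the yellow end, with measured presses of about 5 N at most; the rack, vial and stopper look unmoved in the last picture, and I handed the job in at about 14 s (no verdict was shown).

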